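# Make the coffee mill ready and point out its filling hatch

### The arm

A 6-joint arm with a two-finger parallel gripper is mounted at the origin on a cart in front of the work surface, level with it; the furniture and walls round the work are solid. World frame = base frame: x ahead of the robot, y to its left, z up, the work surface at z = 0. Lengths are in mm, angles in rad, forces in N, time in s.
With the tool pointing down it reaches from about 275 to 750 mm from the base axis. Payload 10.2 kg.
Tool frame: the origin (TCP) lies between the finger pads, 19 mm behind the fingertips; this is the grasp point; z points along the fingers, y is the line along which they close (so a half turn about z gives the same grasp; the last joint's range is limited). The gripper opens to 85 mm and grips with 20 to 120 N. Pads are 22 mm wide; open, the fingers measure 114 mm over their backs; the gripper's body (76 mm by 85 mm) begins 54 mm behind the grasp point. The pads swing forward as they close: fully open they stand 13 mm farther back than shut.
Start: joints at [1.083, 0.313, 1.498, -0, 1.331, -0.223], TCP at [137.414, 506.704, 249.994] pointing down, gripper open.
Joint ranges: [-2.94, 2.94], [-0.97, 2.17], [0.19, 2.56], [-1.23, 4.37], [0.02, 3.11], [-2.88, 2.88]. Speed limits (rad/s): [2.39, 2.39, 3.01, 3.14, 3.14, 3.14].

### API

Orientations are given as a unit quaternion [w, x, y, z].
In Python, from station import ctrl, vision, job_done gives the robot as it stands.
- The arm moves only by the shell command python3 -m creep 'ROWS'. ROWS is JSON, a list of rows, each an object of numbers: "wx", "wy", "wz": the turn, a rotation vector about the tool's x, y, z in rad; "dx", "dy", "dz": the shift along the tool's x, y, z in mm; "hand": the closure, from 0 (fully open) to 1 (shut). A call has 1 to 12 rows; each row is the pose to reach, as a shift and turn from the pose commanded when the call began, along the tool's axes at that moment; what a row does not reach only later rows make up. A row lasts 1/12 s, in which the tool goes at most 41.7 mm and 7.16 degrees, less where a joint would pass 70% of its speed; a pose out of reach is approached as far as the arm can. A call with a gripper value outside its range is refused whole. The fingers move at their own pace and stop on an object; the grip force is fixed at half the most. Time passes only in rows, so rows that repeat a pose let the fingers close. It gives the time, the measured TCP pose, the force, the opening and the grip force at its end, in the units of the state.
- ctrl.observe(): the state, without advancing time (a new reading comes with each control period).
- vision.camera(name): name is "scene" or "top" or "wrist"; returns (picture, depth): 480x640x3 uint8, red, green, blue; 480x640 float32, mm along the optical axis (not along the pixel's ray), 0 where there is no reading.
- vision.get_calibration(name): a dict with "K" (3x3 intrinsics, pixels), "k1" (the pictures are not rectified: a ray, as slopes to the right and down, at radius r is drawn at 1 + k1 r^2 times it, then the intrinsics apply), "rvec" (rotation vector, rad) and "tvec" (3), from world to camera coordinates, as OpenCV has them. Camera axes: x right, y down, z forward; pixel columns grow to the right and rows downward; lengths in mm; the calibration is good to about 2 mm. A picture is of the moment at which its call begins: read the wrist's pose just before it. get_calibration takes no time and is no camera call; for the wrist camera it gives the pose at the moment of the call.
- job_done(): hands the job in; it is judged then, once.
The state is a dict: "time": time; "q": joint angles; "dq": joint speeds; "tau": joint torques, N m; "tcp_pos": TCP position; "ee_rot": TCP orientation; "contact_force": force on the tool from outside, world axes, zero at the start; "moment": the same for the moment, N m; "width": finger opening in mm; "finger_force": force on a finger pad.
Only numpy, scipy, OpenCV 4.12 (cv2) and the standard library are available. Lean on these libraries where they do the work, as an engineer would, in place of code of your own. Each camera call takes 0.05 s, during which the arm holds its last target. There are 200 camera calls.

### The job

Get the wooden hand coffee mill ready and show me where the beans go in. With the fingertips, push its little drawer fully home and swing the crank off the filling hatch in the brass dome until it stands at least a quarter turn away from it, in whichever order, without lifting or tipping the mill or shoving it along the worktop. Then point straight down at the middle of the hatch, fingertips just above it and nothing touching the mill, and stay there for at least two seconds; leave the cup, mug and sugar pot where they are.

Things in the scene. Friction and masses are not known exactly. Their poses are not given: they have to be found in the camera images.
- mill: Loose hand coffee mill, 0.9 kg: brown wooden box, brass dome, black crank. Origin on the worktop under it; its -x is the front, where the drawer comes out (to the right and partly to the robot). Own frame, mm: foot x -66..72, y -57..81, z 0..12; box x -55..61, y -46..70; top board x -62..68, y -53..77, z 100..110; dome centre x 3, y 12, radius 54 at z 110, 44 at z 124, top z 154.
- filling_hatch (a point): Middle of the filling hatch: a 30x30 mm panel with a tiny brass knob at its lower edge, on the dome's surface, on the front, 20 degrees round towards the mill's +y. 43 mm from the crank axis, 133 mm above the worktop; the dome rises from it to the axis, where a fixed black strap along the mill's x (35 mm each way, up to about z 165 mm) crosses. Under the crank at the start. Axes as the mill's.
- crank_axis (a point): Point on the crank's upright axis, at the top of its hub nut (radius 9 mm, 175 mm above the worktop), over the dome's middle. Nearby: a wall cupboard overhangs all beyond world x = 0.58, its underside 0.45 m above the worktop; an upright of it stands on the worktop there at world y = -0.07 to -0.11.
- crank_knob (a point): Middle of the dark wooden knob at the crank's outer end: 25 mm thick, 183 to 213 mm above the worktop, 80 mm from the crank axis. The black arm under it, 11 mm wide, lies 165 to 181 mm above the worktop.
- mill_crank (a joint): Crank angle in rad, growing clockwise seen from above; it turns without stops, with light friction (0.02 N m, about 0.3 N at the knob), and stays where it is left. At 0 the arm points along the mill's -y, at 1.57 to the front (-x), at 1.92 exactly over the hatch.
- drawer_knob (a point): Middle of the outer face of the small brass drawer knob, 38 mm above the worktop: a round stub of 17 mm diameter standing 18 mm out of the middle of the wooden drawer front (96 mm wide, 13 to 63 mm above the worktop). With the drawer home the knob's face is 75 mm in front of the crank's axis, 6 mm out beyond the edge of the foot board.
- mill_drawer (a joint): How far the drawer stands out in m: 0 fully home against its stop, at most 0.075. It slides along the mill's x with light friction (under 1 N); pushing on once it is home shoves the mill, which slides at about 4 to 8 N.
- cup: Bright red cup, 88x114x54 mm with its handle, standing right of the mill; origin under its middle.
- mug: White mug printed with rows of red and blue windows, 80x114x90 mm with its handle; origin under its middle. Stands at the far left or the far right.
- sugar_pot: Round red enamel sugar pot with a steel lid, 79 mm wide, 89 mm high; origin under its middle. Stands at the far right or the far left.

How it is judged (in metres and radians):
On the way, in this order (a step that is already met when the one before it is completed fails the run):
1. the drawer is home (within 4 mm) and the crank clear of the hatch (its knob over 75 mm from the hatch seen from above: about 70 degrees round), in either order (value of joint mill_drawer below 0.004 m and horizontal distance between crank_knob and filling_hatch above 0.075 m), for 0.2 s.
2. for 2 s the tool point stays over the hatch, within 16 mm seen from above, under 80 mm above it, pointing down within 25 degrees, drawer home, crank clear, not touching the mill (all of step 1 and horizontal distance between the grasp point and filling_hatch below 0.016 m and z of the grasp point in the frame of filling_hatch between 0.005 and 0.08 m and (angle between the grasp point's own z axis and vertical below 0.44 rad or angle between the grasp point's own z axis and vertical above 2.7 rad) and contact force between each of the fingers, the arm and mill below 0.05 N), for 2 s.
At the end, for the whole second after the job is handed in: The drawer is home within 4 mm, the crank's knob is more than 75 mm from the hatch seen from above, the mill stands upright and still within 30 mm of where it was, and the cup, mug and sugar pot are within 20 mm of where they were (all of step 1 and distance of mill from where it was at the start of the episode below 0.03 m and height (world z) of mill below 0.005 m and angle between mill's own z axis and vertical below 0.05 rad and linear speed of mill below 0.01 m/s and distance of each of cup, mug, sugar_pot from where it was at the start of the episode below 0.02 m); the robot touches nothing.
It fails at once if the mill is lifted (more than 10 mm) or tipped (more than 0.12 rad) (height (world z) of mill above 0.01 m or angle between mill's own z axis and vertical above 0.12 rad).
It fails at once if the mill is shoved more than 30 mm along the worktop (distance of mill from where it was at the start of the episode above 0.03 m).
It fails at once if the cup, mug or sugar pot is shifted by more than 20 mm (distance of any of cup, mug, sugar_pot from where it was at the start of the episode above 0.02 m).
It also fails if it takes over 61 s, if anything falls off the work surface, if the arm or the gripper's body presses on something with over 40 N, if the wrist force passes 120 N, or if a joint passes its speed limit or range.

## Working session

There is one attempt and no reset: what is moved stays moved. The work goes in short steps, Python scripts to look and compute and a shell command to move; the robot and the scene stay as the last step left them, time stands still between calls to the robot, and variables do not carry over. Pictures are saved under pics/ and viewed, at most 13 in all, crops included, and the job is handed in when it is done.

```bash
mkdir -p pics; ls; python3 - <<'E'
from station import ctrl,vision
import cv2,numpy as np
s=ctrl.observe();print({k:s[k] for k in('time','tcp_pos','ee_rot','width')})
for n in('scene','top'):
    p,d=vision.camera(n);cv2.imwrite(f'pics/{n}0.png',p[:,:,::-1]);np.savez(f'{n}0.npz',p=p,d=d)
    print(n,vision.get_calibration(n))
E
```

```text
pics
{'time': 0.0, 'tcp_pos': array([137.30097168, 506.47094027, 249.42855312]), 'ee_rot': array([-2.20844209e-04,  1.32016636e-01,  9.91247283e-01, -6.19518202e-04]), 'width': 85.39307719453446}
scene {'K': array([[491.14294473,   0.        , 322.53383879],
       [  0.        , 491.14294473, 245.50775004],
       [  0.        ,   0.        ,   1.        ]]), 'k1': -0.1240945623922105, 'rvec': array([ 1.98234486, -1.21608285,  0.58720224]), 'tvec': array([-250.71014253,  415.67518591, 1212.90565766])}
top {'K': array([[496.02944436,   0.        , 315.13240204],
       [  0.        , 496.02944436, 240.2626933 ],
       [  0.        ,   0.        ,   1.        ]]), 'k1': -0.0677360356077019, 'rvec': array([ 2.17057634, -2.11066921,  0.15107795]), 'tvec': array([  11.9752924 ,  575.17995688, 1534.50833177])}
```

View pics/scene0.png

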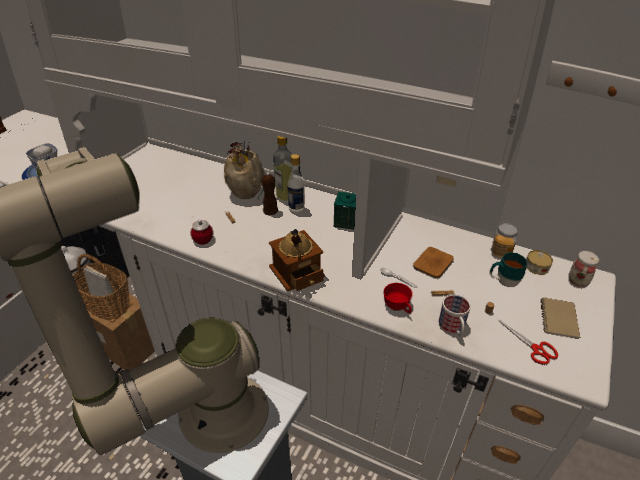

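View pics/top0.png

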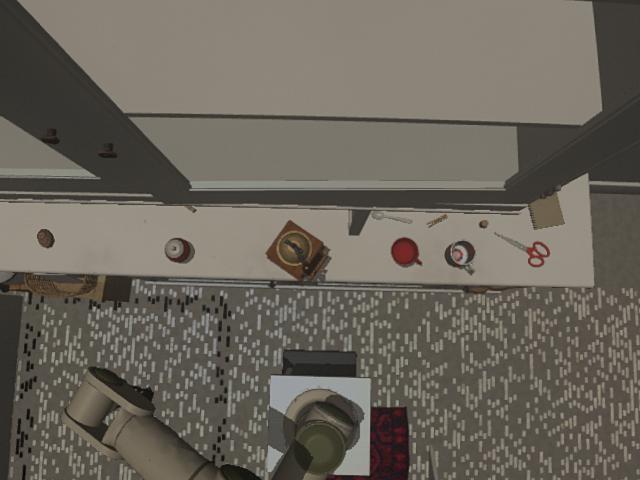

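The scene view shows the mill at about (297,258), with its drawer out towards (310,280). The red cup is at (398,297), the mug at (455,313) and the sugar pot at (202,232). In the top view the mill is at (296,250) and the drawer sticks out at about (318,268). Next I'll zoom in.

```bash
cat > h.py <<'E'
from station import ctrl,vision
import cv2,numpy as np
from scipy.spatial.transform import Rotation as R
def ray(n,uv,c=None):
    c=c or vision.get_calibration(n);K=c['K'];M=cv2.Rodrigues(c['rvec'])[0]
    p=np.atleast_2d(np.asarray(uv,float))[:,None]
    # model: x*(1+k1 r^2)
    q=cv2.undistortPointsIter(p,K,np.array([c['k1'],0,0,0.]),None,None,(3,50,1e-9))[:,0]
    d=np.c_[q,np.ones(len(q))]@M
    return -M.T@c['tvec'],d
def onz(n,uv,z,c=None):
    o,d=ray(n,uv,c);z=np.broadcast_to(z,len(d));return o+d*((z-o[2])/d[:,2])[:,None]
def proj(n,P,c=None):
    c=c or vision.get_calibration(n)
    return cv2.projectPoints(np.asarray(P,float).reshape(-1,1,3),c['rvec'],c['tvec'],c['K'],np.array([c['k1'],0,0,0.]))[0][:,0]
def depthpts(n,uv,d,c=None):
    o,r=ray(n,uv,c);uv=np.round(np.atleast_2d(uv)).astype(int)
    return o+r*d[uv[:,1],uv[:,0]][:,None]
E
python3 - <<'E'
from h import *
t=np.load('top0.npz')['p'];s=np.load('scene0.npz')['p']
a=cv2.resize(t[210:290,255:340],None,fx=7,fy=7,interpolation=cv2.INTER_CUBIC)
cv2.imwrite('pics/topc.png',a[:,:,::-1])
a=cv2.resize(s[222:297,260:335],None,fx=8,fy=8,interpolation=cv2.INTER_CUBIC)
cv2.imwrite('pics/scenec.png',a[:,:,::-1])
E
```

```text
(no output)
```

View pics/topc.png

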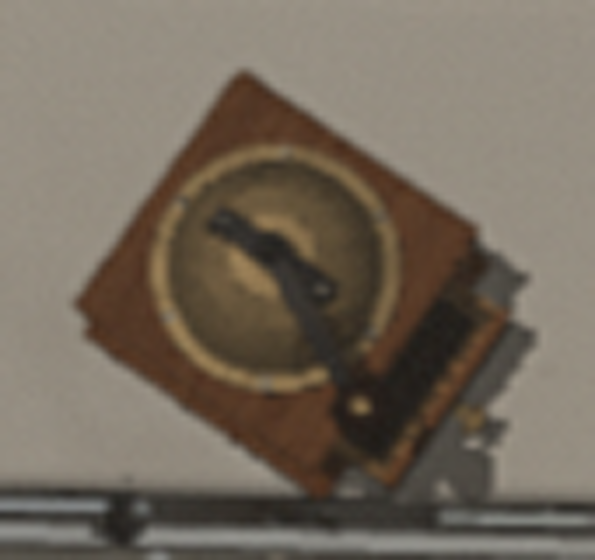

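View pics/scenec.png

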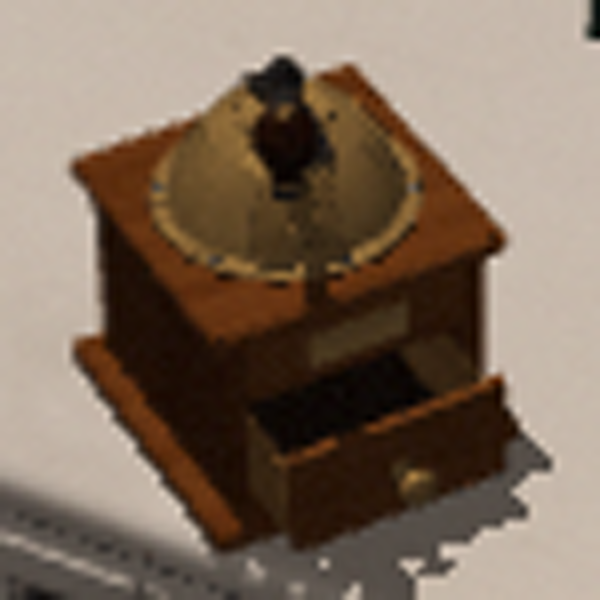

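The top crop shows board corners at (245,72), (80,303), (478,232) and (325,492), the hub near (270,247), the crank knob at (360,405) and the drawer knob at (472,418). The scene crop shows the same drawer knob at (415,483) and the crank knob over the hatch.

```bash
python3 - <<'E'
from h import *
f=lambda p:(np.array(p,float)+.5)/7-.5+[255,210]
g=lambda p:(np.array(p,float)+.5)/8-.5+[260,222]
C=onz('top',f([[245,72],[80,303],[478,232],[325,492]]),110)
S=onz('scene',g([[345,68],[75,162],[503,240],[215,340]]),[110,110,110,110])
for n,c in(('top',C),('scene',S)):
    print(n,c.round(1).tolist(),c.mean(0).round(1))
    # front dir = from back(0,1) edge mid to (2,3) edge mid
    v=c[2]+c[3]-c[0]-c[1];w=c[0]+c[2]-c[1]-c[3]
    print('front',np.degrees(np.arctan2(v[1],v[0])),np.degrees(np.arctan2(w[1],w[0])),np.hypot(*v[:2])/2,np.hypot(*w[:2])/2)
print('hub',onz('top',f([270,247]),175),'knob',onz('top',f([360,405]),213),onz('scene',g([288,112]),213))
print('dk',onz('top',f([472,418]),46),onz('scene',g([418,483]),38))
print('drawer edge',onz('top',f([[390,487],[510,318]]),63),onz('scene',g([[285,460],[503,378]]),63))
for n,u in(('scene',[(202,232),(398,297),(455,313)]),('top',[(178,250),(404,251),(460,254)])):print(n,onz(n,u,50).round())
E
```

```text
top [[625.6, 107.5, 110.0], [521.8, 175.4, 110.0], [557.7, 3.7, 110.0], [443.0, 66.5, 110.0]] [537.   88.3 110. ]
front -124.60928160104402 -30.88636045944542 129.18794947662488 127.28949989887761
scene [[623.1, 107.0, 110.0], [519.6, 173.2, 110.0], [554.6, -0.2, 110.0], [452.3, 70.0, 110.0]] [537.4  87.5 110. ]
front -122.85528074658815 -33.52414219620675 125.20029390062095 123.46559251409927
hub [[539.60764522  90.31315596 175.        ]] knob [[471.30819577  49.88537294 213.        ]] [[473.11975404  46.96217164 213.        ]]
dk [[482.44280645   3.8121881   46.        ]] [[485.10988014   1.17015685  38.        ]]
drawer edge [[449.21774862  39.44327234  63.        ]
 [526.11977392 -11.86155549  63.        ]] [[449.83141062  39.85982143  63.        ]
 [529.81730766 -13.07989189  63.        ]]
scene [[ 521.  452.   50.]
 [ 533. -264.   50.]
 [ 547. -436.   50.]]
top [[ 530.  463.   50.]
 [ 547. -254.   50.]
 [ 542. -432.   50.]]
```

Mill axis at about (538,88), front direction about -123°, drawer out about 30 mm. The crank knob can be pushed clockwise, away from the cupboard. I'll write a helper that turns goals into shifts in tool axes.

```bash
cat >> h.py <<'E'
A=np.array([538.,88.5]);FA=-123.3
fr=np.array([np.cos(np.radians(FA)),np.sin(np.radians(FA))])
X0=np.r_[fr[1],-fr[0],0]          # mill y
def goalR(tilt=0):
    z=np.array([0,0,-1.]);B=R.from_matrix(np.c_[X0,np.cross(z,X0),z])
    return B*R.from_rotvec([-np.radians(tilt),0,0])
def rel(P,G=None):
    s=ctrl.observe();w,x,y,z=s['ee_rot'];T=R.from_quat([x,y,z,w])
    sh=T.inv().apply(np.atleast_2d(P)-s['tcp_pos'])
    return sh.round(1).tolist(),(T.inv()*(G or T)).as_rotvec().round(3).tolist()
def arc(r,a,z):
    a=np.radians(np.atleast_1d(a));return np.c_[A[0]+r*np.cos(a),A[1]+r*np.sin(a),np.full(len(a),z)]
E
python3 - <<'E'
from h import *
print(X0,rel(arc(82,-108,255),goalR()))
E
```

```text
[-0.83580736  0.54902282  0.        ] ([[-492.1, -380.5, -5.2]], [-0.001, -0.0, 0.316])
```

```bash
R1='[]'; python3 -m creep '[{"dx":-30,"dy":-23,"dz":-5,"hand":1},{"dx":-60,"dy":-46,"dz":-5,"hand":1,"wz":0.1},{"dx":-90,"dy":-70,"dz":-5,"hand":1,"wz":0.2},{"dx":-120,"dy":-93,"dz":-5,"hand":1,"wz":0.316},{"dx":-150,"dy":-116,"dz":-5,"hand":1,"wz":0.316},{"dx":-180,"dy":-139,"dz":-5,"hand":1,"wz":0.316},{"dx":-210,"dy":-162,"dz":-5,"hand":1,"wz":0.316},{"dx":-240,"dy":-186,"dz":-5,"hand":1,"wz":0.316},{"dx":-270,"dy":-209,"dz":-5,"hand":1,"wz":0.316},{"dx":-300,"dy":-232,"dz":-5,"hand":1,"wz":0.316},{"dx":-320,"dy":-248,"dz":-5,"hand":1,"wz":0.316},{"dx":-320,"dy":-248,"dz":-5,"hand":1,"wz":0.316}]'
python3 - <<'E'
from h import *
print(rel(arc(82,-108,255),goalR()),ctrl.observe()['q'])
E
```

```text
([[-492.1, -380.5, -5.2]], [-0.001, -0.0, 0.316]) [ 1.08261825e+00  3.13430511e-01  1.49839066e+00 -1.49616884e-05
  1.33098762e+00 -2.23410450e-01]invalid input at $[0]: expected keys wx, wy, wz, dx, dy, dz, hand
```

```bash
python3 -m creep '[{"wx":0,"wy":0,"wz":0,"dx":-30,"dy":-23,"dz":-5,"hand":1},{"wx":0,"wy":0,"wz":0.1,"dx":-60,"dy":-46,"dz":-5,"hand":1},{"wx":0,"wy":0,"wz":0.2,"dx":-90,"dy":-70,"dz":-5,"hand":1},{"wx":0,"wy":0,"wz":0.316,"dx":-120,"dy":-93,"dz":-5,"hand":1},{"wx":0,"wy":0,"wz":0.316,"dx":-150,"dy":-116,"dz":-5,"hand":1},{"wx":0,"wy":0,"wz":0.316,"dx":-180,"dy":-139,"dz":-5,"hand":1},{"wx":0,"wy":0,"wz":0.316,"dx":-210,"dy":-162,"dz":-5,"hand":1},{"wx":0,"wy":0,"wz":0.316,"dx":-240,"dy":-186,"dz":-5,"hand":1},{"wx":0,"wy":0,"wz":0.316,"dx":-270,"dy":-209,"dz":-5,"hand":1},{"wx":0,"wy":0,"wz":0.316,"dx":-300,"dy":-232,"dz":-5,"hand":1},{"wx":0,"wy":0,"wz":0.316,"dx":-320,"dy":-248,"dz":-5,"hand":1},{"wx":0,"wy":0,"wz":0.316,"dx":-320,"dy":-248,"dz":-5,"hand":1}]'
python3 - <<'E'
from h import *
print(rel(arc(82,-108,255),goalR()),ctrl.observe()['q'])
E
```

```text
time: 1.1
tcp_pos: [383.4, 180.5, 254.7]
ee_rot: [0.0, 0.288, 0.957, -0.0]
contact_force: [-0.9, 0.5, -0.2]
width: -0.4
finger_force: 0.0
([[-201.7, -70.3, -0.2]], [-0.001, 0.0, -0.004]) [ 1.62585873e-01  8.30441007e-02  1.76790562e+00 -9.14187931e-04
  1.29081760e+00 -8.22683584e-01]
```

```bash
python3 -m creep '[{"wx":0,"wy":0,"wz":0,"dx":-30,"dy":-11,"dz":0,"hand":1},{"wx":0,"wy":0,"wz":0,"dx":-64,"dy":-22,"dz":0,"hand":1},{"wx":0,"wy":0,"wz":0,"dx":-98,"dy":-34,"dz":0,"hand":1},{"wx":0,"wy":0,"wz":0,"dx":-132,"dy":-46,"dz":0,"hand":1},{"wx":0,"wy":0,"wz":0,"dx":-166,"dy":-58,"dz":0,"hand":1},{"wx":0,"wy":0,"wz":0,"dx":-190,"dy":-66,"dz":0,"hand":1},{"wx":0,"wy":0,"wz":0,"dx":-202,"dy":-70,"dz":0,"hand":1},{"wx":0,"wy":0,"wz":0,"dx":-202,"dy":-70,"dz":0,"hand":1}]'
python3 - <<'E'
from h import *
s=ctrl.observe();print(s['q'],rel(arc(82,-108,207),goalR()))
c=vision.get_calibration('wrist');p,d=vision.camera('wrist');np.savez('w1.npz',p=p,d=d,**c)
cv2.imwrite('pics/w1.png',p[:,:,::-1])
M=cv2.Rodrigues(c['rvec'])[0];print('cam',-M.T@c['tvec'],M[2])
E
```

```text
time: 1.77
tcp_pos: [512.5, 13.1, 254.4]
ee_rot: [-0.0, 0.287, 0.958, -0.0]
contact_force: [0.2, 1.3, 0.8]
width: 0.1
finger_force: 0.0
[-2.03168381e-01  2.82841709e-01  1.52645535e+00 -8.34899789e-05
  1.33323991e+00 -1.19119801e+00] ([[-1.6, -2.1, 47.4]], [-0.0, -0.001, -0.002])
cam [454.0847919   52.36729474 376.08222437] [ 0.22832229 -0.15203523 -0.96164142]
```

View pics/w1.png

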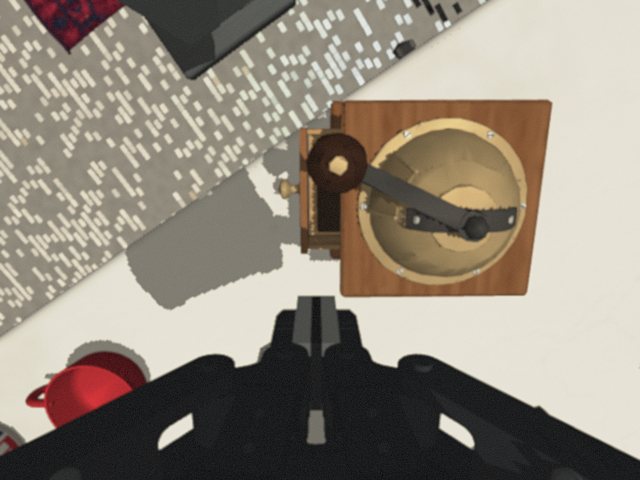

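The wrist view shows the whole mill: hub at (477,229), crank knob top at (339,164), drawer knob at (287,188) and board corners at (341,100), (551,100), (527,295) and (341,295). The fingertips at (316,297) are clear of the mill.

```bash
python3 - <<'E'
from h import *
w=np.load('w1.npz');c={k:w[k] for k in('K','k1','rvec','tvec')};c['k1']=float(c['k1'])
C=onz('wrist',[[333,101],[551,100],[527,295],[341,295]],110,c);print(C.round(1).tolist(),C.mean(0).round(1))
for a,b in((1,2),(0,3),(1,0),(2,3)):
    v=C[b]-C[a];print(np.degrees(np.arctan2(v[1],v[0])).round(1),np.hypot(*v[:2]).round(1))
print('hub',onz('wrist',[477,229],175,c),'knob',onz('wrist',[339,164],213,c),'dk',onz('wrist',[285,188],42,c))
uv=np.array([[339,164],[287,188],[477,227],[545,200],[545,105]]);print(depthpts('wrist',uv,w['d'],c).round(1))
print('drawer top edge',onz('wrist',[[301,128],[301,252]],63,c))
E
```

```text
[[449.5, 67.3, 110.0], [520.5, 177.1, 110.0], [626.9, 109.8, 110.0], [557.2, 4.4, 110.0]] [538.5  89.6 110. ]
-32.3 125.9
-30.3 124.7
-122.9 130.8
-123.5 126.4
hub [[539.31598927  90.30285358 175.        ]] knob [[471.66239378  51.06562263 213.        ]] dk [[482.42148417   4.04292779  42.        ]]
[[471.8  51.1 211.5]
 [483.2   5.5  43.1]
 [539.   91.  173.6]
 [624.8 188.5  -3.1]
 [522.2 174.8 105.7]]
drawer top edge [[451.52668318  40.93240557  63.        ]
 [528.23262541 -10.69259912  63.        ]]
```

```bash
sed -i 's/^A=.*/A=np.array([538.8,89.6]);FA=-123.2/' h.py; python3 - <<'E'
from h import *
for a in range(-108,-234,-6): print(a,rel(arc(81,a,208))[0])
E
```

```text
-108 [[-2.9, -0.4, 46.5]]
-114 [[5.4, -2.2, 46.5]]
-120 [[13.9, -3.2, 46.5]]
-126 [[22.3, -3.2, 46.6]]
-132 [[30.8, -2.4, 46.6]]
-138 [[39.1, -0.7, 46.6]]
-144 [[47.2, 1.9, 46.6]]
-150 [[54.9, 5.3, 46.6]]
-156 [[62.3, 9.5, 46.6]]
-162 [[69.2, 14.5, 46.6]]
-168 [[75.5, 20.1, 46.6]]
-174 [[81.2, 26.4, 46.6]]
-180 [[86.2, 33.2, 46.6]]
-186 [[90.5, 40.5, 46.6]]
-192 [[94.0, 48.2, 46.6]]
-198 [[96.7, 56.3, 46.6]]
-204 [[98.5, 64.6, 46.6]]
-210 [[99.4, 73.0, 46.6]]
-216 [[99.5, 81.5, 46.6]]
-222 [[98.6, 89.9, 46.6]]
-228 [[96.9, 98.2, 46.6]]
```

```bash
python3 -m creep '[{"wx":0,"wy":0,"wz":0,"dx":-3,"dy":0,"dz":25,"hand":1},{"wx":0,"wy":0,"wz":0,"dx":-3,"dy":0,"dz":46.5,"hand":1},{"wx":0,"wy":0,"wz":0,"dx":-3,"dy":0,"dz":46.5,"hand":1},{"wx":0,"wy":0,"wz":0,"dx":5,"dy":-2,"dz":46.5,"hand":1},{"wx":0,"wy":0,"wz":0,"dx":14,"dy":-3,"dz":46.5,"hand":1},{"wx":0,"wy":0,"wz":0,"dx":22,"dy":-3,"dz":46.5,"hand":1},{"wx":0,"wy":0,"wz":0,"dx":31,"dy":-2,"dz":46.5,"hand":1},{"wx":0,"wy":0,"wz":0,"dx":39,"dy":-1,"dz":46.5,"hand":1},{"wx":0,"wy":0,"wz":0,"dx":47,"dy":2,"dz":46.5,"hand":1},{"wx":0,"wy":0,"wz":0,"dx":55,"dy":5,"dz":46.5,"hand":1},{"wx":0,"wy":0,"wz":0,"dx":62,"dy":9.5,"dz":46.5,"hand":1},{"wx":0,"wy":0,"wz":0,"dx":69,"dy":14.5,"dz":46.5,"hand":1}]'
python3 - <<'E'
from h import *
for a in range(-162,-245,-6): print(a,rel(arc(81,a,208))[0])
E
```

```text
time: 2.82
tcp_pos: [461.8, 64.9, 208.6]
ee_rot: [0.0, 0.286, 0.958, -0.0]
contact_force: [1.1, -2.0, 0.3]
width: -0.3
finger_force: 0.6
-162 [[-0.1, -0.3, 0.6]]
-168 [[6.2, 5.3, 0.6]]
-174 [[11.9, 11.6, 0.6]]
-180 [[16.9, 18.4, 0.6]]
-186 [[21.2, 25.7, 0.6]]
-192 [[24.7, 33.5, 0.6]]
-198 [[27.3, 41.5, 0.6]]
-204 [[29.1, 49.8, 0.6]]
-210 [[30.1, 58.2, 0.6]]
-216 [[30.1, 66.7, 0.6]]
-222 [[29.3, 75.1, 0.6]]
-228 [[27.5, 83.4, 0.6]]
-234 [[25.0, 91.5, 0.6]]
-240 [[21.5, 99.3, 0.6]]
```

```bash
python3 -m creep '[{"wx":0,"wy":0,"wz":0,"dx":6,"dy":5.3,"dz":0,"hand":1},{"wx":0,"wy":0,"wz":0,"dx":12,"dy":11.6,"dz":0,"hand":1},{"wx":0,"wy":0,"wz":0,"dx":17,"dy":18.4,"dz":0,"hand":1},{"wx":0,"wy":0,"wz":0,"dx":21,"dy":26,"dz":0,"hand":1},{"wx":0,"wy":0,"wz":0,"dx":25,"dy":33.5,"dz":0,"hand":1},{"wx":0,"wy":0,"wz":0,"dx":27,"dy":41.5,"dz":0,"hand":1},{"wx":0,"wy":0,"wz":0,"dx":29,"dy":50,"dz":0,"hand":1},{"wx":0,"wy":0,"wz":0,"dx":30,"dy":58,"dz":0,"hand":1},{"wx":0,"wy":0,"wz":0,"dx":30,"dy":66.5,"dz":0,"hand":1},{"wx":0,"wy":0,"wz":0,"dx":29,"dy":75,"dz":0,"hand":1},{"wx":0,"wy":0,"wz":0,"dx":27.5,"dy":83.5,"dz":0,"hand":1},{"wx":0,"wy":0,"wz":0,"dx":25,"dy":91.5,"dz":0,"hand":1}]'
python3 - <<'E'
from h import *
print(arc(90,-228,0),rel([[467,150,208],[467,150,255]]))
E
```

```text
time: 3.82
tcp_pos: [491.9, 155.2, 208.4]
ee_rot: [-0.0, 0.286, 0.958, 0.0]
contact_force: [-0.8, -1.1, 1.2]
width: 0.1
finger_force: 0.4
[[478.57824543 156.48303429   0.        ]] ([[18.0, -18.0, 0.4], [18.0, -18.0, -46.6]], [0.0, 0.0, 0.0])
```

```bash
python3 -m creep '[{"wx":0,"wy":0,"wz":0,"dx":5,"dy":-18,"dz":0,"hand":1},{"wx":0,"wy":0,"wz":0,"dx":5,"dy":-18,"dz":-30,"hand":1},{"wx":0,"wy":0,"wz":0,"dx":0,"dy":-35,"dz":-50,"hand":1},{"wx":0,"wy":0,"wz":0,"dx":0,"dy":-70,"dz":-50,"hand":1},{"wx":0,"wy":0,"wz":0,"dx":-10,"dy":-105,"dz":-50,"hand":1},{"wx":0,"wy":0,"wz":0,"dx":-20,"dy":-140,"dz":-50,"hand":1},{"wx":0,"wy":0,"wz":0,"dx":-20,"dy":-140,"dz":-50,"hand":1}]'
python3 - <<'E'
from h import *
s=ctrl.observe();print(s['tcp_pos'])
c=vision.get_calibration('wrist');p,d=vision.camera('wrist');np.savez('w2.npz',p=p,d=d,**c)
cv2.imwrite('pics/w2.png',p[:,:,::-1])
E
```

```text
time: 4.4
tcp_pos: [430.7, 22.6, 258.8]
ee_rot: [0.0, 0.289, 0.957, -0.0]
contact_force: [-0.2, -0.2, -0.1]
width: -0.2
finger_force: 0.0
[430.70703851  22.56169718 258.77304135]
```

View pics/w2.png

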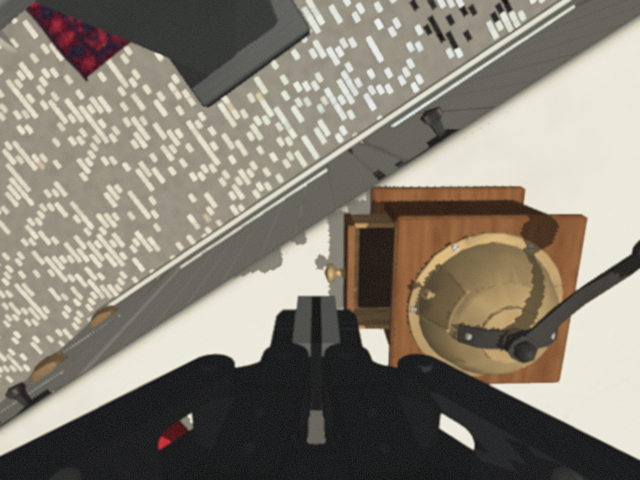

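The crank now points to the right, away past (640,250), and the hatch with its little knob is exposed near (425,290). The drawer knob is at (330,271) and the hub at (523,347).

```bash
cat >> h.py <<'E'
def mil(P): # -> out along front, along mill y, z
    P=np.atleast_2d(P);q=P[:,:2]-A;return np.c_[q@fr,q@X0[:2],P[:,2]].round(1)
def front(o,y,z): return np.r_[A+o*fr+y*X0[:2],z]
E
python3 - <<'E'
from h import *
w=np.load('w2.npz');c={k:w[k] for k in('K','k1','rvec','tvec')};c['k1']=float(c['k1'])
print('hub',onz('wrist',[523,346],175,c),'dk',mil(onz('wrist',[328,271],40,c)),mil(onz('wrist',[[344,217],[344,327]],63,c)))
print(mil(ctrl.observe()['tcp_pos']))
print([rel(front(o,0,z),goalR(45)) for o,z in((170,110),(170,43))])
E
```

```text
hub [[532.20887579  90.99257216 175.        ]] dk [[105.2   1.7  40. ]] [[ 93.6  53.7  63. ]
 [ 92.5 -39.1  63. ]]
[[113.3  54.2 258.8]]
[([[-54.5, -56.5, 148.8]], [-0.785, 0.003, -0.005]), ([[-54.4, -56.5, 215.8]], [-0.785, 0.003, -0.005])]
```

```bash
python3 -m creep '[{"wx":-0.1,"wy":0,"wz":0,"dx":-12,"dy":-15,"dz":15,"hand":1},{"wx":-0.22,"wy":0,"wz":0,"dx":-25,"dy":-30,"dz":30,"hand":1},{"wx":-0.34,"wy":0,"wz":0,"dx":-40,"dy":-45,"dz":45,"hand":1},{"wx":-0.46,"wy":0,"wz":0,"dx":-54,"dy":-56.5,"dz":60,"hand":1},{"wx":-0.58,"wy":0,"wz":0,"dx":-54,"dy":-56.5,"dz":80,"hand":1},{"wx":-0.7,"wy":0,"wz":0,"dx":-54,"dy":-56.5,"dz":100,"hand":1},{"wx":-0.785,"wy":0,"wz":-0.005,"dx":-54,"dy":-56.5,"dz":120,"hand":1},{"wx":-0.785,"wy":0,"wz":-0.005,"dx":-54,"dy":-56.5,"dz":135,"hand":1},{"wx":-0.785,"wy":0,"wz":-0.005,"dx":-54,"dy":-56.5,"dz":149,"hand":1},{"wx":-0.785,"wy":0,"wz":-0.005,"dx":-54,"dy":-56.5,"dz":149,"hand":1},{"wx":-0.785,"wy":0,"wz":-0.005,"dx":-54,"dy":-56.5,"dz":149,"hand":1}]'
python3 - <<'E'
from h import *
s=ctrl.observe();print(s['q'],mil(s['tcp_pos']))
print(rel([front(170,1,43),front(130,1,43),front(100,1,43)],goalR(45)))
t,d=vision.camera('top');a=cv2.resize(t[210:290,255:340],None,fx=7,fy=7,interpolation=cv2.INTER_CUBIC)
cv2.imwrite('pics/top2.png',a[:,:,::-1])
E
```

```text
time: 5.37
tcp_pos: [445.9, -50.0, 109.4]
ee_rot: [0.109, 0.262, 0.886, 0.367]
contact_force: [0.9, -0.1, 0.3]
width: 0.5
finger_force: 0.0
[-0.78529026  0.38146894  2.07263388  0.8881638   1.10061376 -2.37195776] [[167.6   1.3 109.4]]
([[-0.2, -48.6, 45.3], [-0.4, -20.4, 73.6], [-0.5, 0.8, 94.8]], [0.0, -0.003, 0.003])
```

View pics/top2.png

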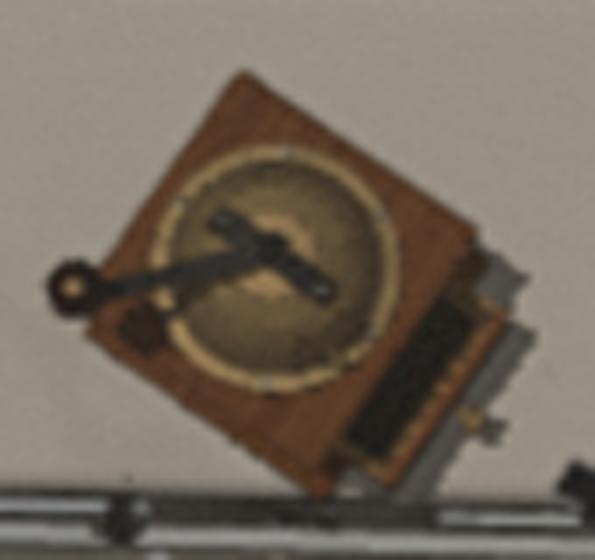

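The mill hasn't moved: its corners are at the same pixels. The crank knob is at (72,285), about 115° from the hatch. The fingertips are waiting lower right. Next I lower in front of the drawer knob.

```bash
python3 -m creep '[{"wx":0,"wy":0,"wz":0,"dx":0,"dy":-16,"dz":15,"hand":1},{"wx":0,"wy":0,"wz":0,"dx":0,"dy":-32,"dz":30,"hand":1},{"wx":0,"wy":0,"wz":0,"dx":0,"dy":-48.5,"dz":45,"hand":1},{"wx":0,"wy":0,"wz":0,"dx":0,"dy":-41,"dz":53,"hand":1},{"wx":0,"wy":0,"wz":0,"dx":0,"dy":-34,"dz":60,"hand":1},{"wx":0,"wy":0,"wz":0,"dx":0,"dy":-27,"dz":67,"hand":1},{"wx":0,"wy":0,"wz":0,"dx":0,"dy":-20.5,"dz":73.5,"hand":1},{"wx":0,"wy":0,"wz":0,"dx":0,"dy":-20.5,"dz":73.5,"hand":1}]'
python3 - <<'E'
from h import *
s=ctrl.observe();print(mil(s['tcp_pos']),mil(s['contact_force']+[*A,0]))
p,d=vision.camera('scene');np.savez('s3.npz',p=p,d=d)
a=cv2.resize(p[222:312,260:350],None,fx=6.5,fy=6.5,interpolation=cv2.INTER_CUBIC)
cv2.imwrite('pics/s3.png',a[:,:,::-1])
E
```

```text
time: 6.08
tcp_pos: [466.8, -18.0, 43.8]
ee_rot: [0.11, 0.261, 0.886, 0.366]
contact_force: [0.6, -0.2, 0.0]
width: -0.4
finger_force: 0.0
[[129.4   1.3  43.8]] [[-0.2 -0.6  0. ]]
```

View pics/s3.png

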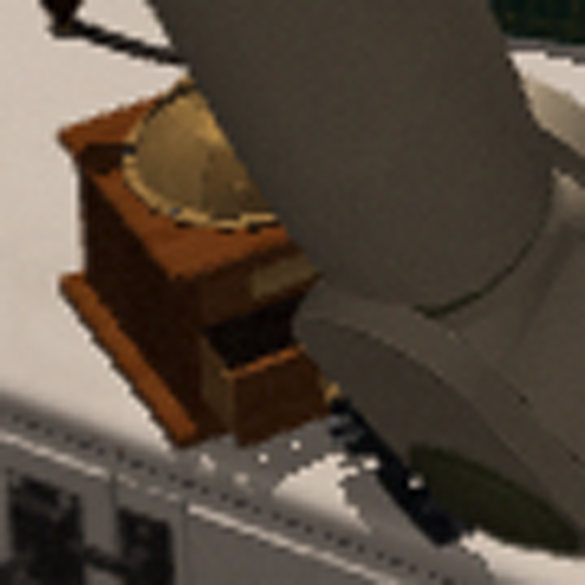

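The fingertips, at about (340,410), are level with the drawer knob. I'll push most of the way now.

```bash
python3 -m creep '[{"wx":0,"wy":0,"wz":0,"dx":0,"dy":3,"dz":3,"hand":1},{"wx":0,"wy":0,"wz":0,"dx":0,"dy":6,"dz":6,"hand":1},{"wx":0,"wy":0,"wz":0,"dx":0,"dy":9,"dz":9,"hand":1},{"wx":0,"wy":0,"wz":0,"dx":0,"dy":12,"dz":12,"hand":1},{"wx":0,"wy":0,"wz":0,"dx":0,"dy":14.5,"dz":14.5,"hand":1},{"wx":0,"wy":0,"wz":0,"dx":0,"dy":16.5,"dz":16.5,"hand":1},{"wx":0,"wy":0,"wz":0,"dx":0,"dy":16.5,"dz":16.5,"hand":1}]'
python3 - <<'E'
from h import *
s=ctrl.observe();print(mil(s['tcp_pos']),mil(s['contact_force']+[*A,0]))
c=vision.get_calibration('wrist');p,d=vision.camera('wrist');np.savez('w3.npz',p=p,d=d,**c)
cv2.imwrite('pics/w3.png',p[:,:,::-1])
E
```

```text
time: 6.72
tcp_pos: [478.8, 0.9, 43.0]
ee_rot: [0.109, 0.262, 0.886, 0.367]
contact_force: [-0.9, 0.7, 0.0]
width: 0.1
finger_force: 0.0
[[107.1   1.7  43. ]] [[-0.1  1.1  0. ]]
```

View pics/w3.png

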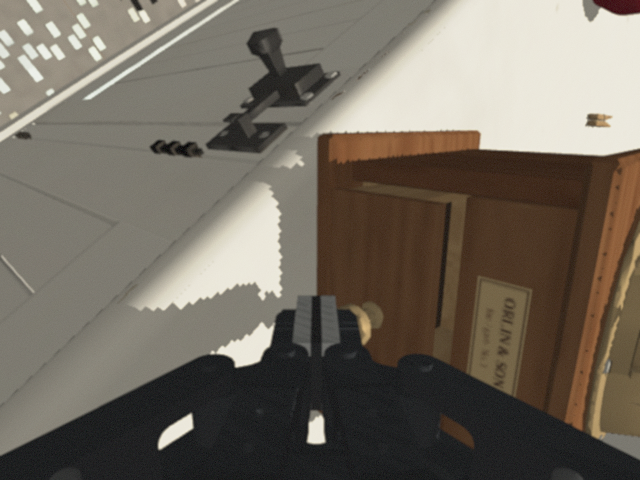

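The drawer is nearly in, with a gap of about 10 px at (450,260) and the knob against the fingertips at (360,325). I'll finish in small steps, watching the force.

```bash
python3 -m creep '[{"wx":0,"wy":0,"wz":0,"dx":0,"dy":1.5,"dz":1.5,"hand":1},{"wx":0,"wy":0,"wz":0,"dx":0,"dy":3,"dz":3,"hand":1},{"wx":0,"wy":0,"wz":0,"dx":0,"dy":3,"dz":3,"hand":1}]'
python3 -m creep '[{"wx":0,"wy":0,"wz":0,"dx":0,"dy":0.7,"dz":0.7,"hand":1},{"wx":0,"wy":0,"wz":0,"dx":0,"dy":1.4,"dz":1.4,"hand":1},{"wx":0,"wy":0,"wz":0,"dx":0,"dy":1.4,"dz":1.4,"hand":1}]'
python3 -m creep '[{"wx":0,"wy":0,"wz":0,"dx":0,"dy":0.7,"dz":0.7,"hand":1},{"wx":0,"wy":0,"wz":0,"dx":0,"dy":1.4,"dz":1.4,"hand":1},{"wx":0,"wy":0,"wz":0,"dx":0,"dy":1.4,"dz":1.4,"hand":1}]'
python3 - <<'E'
from h import *
s=ctrl.observe();print(mil(s['tcp_pos']),mil(s['contact_force']+[*A,0]))
c=vision.get_calibration('wrist');p,d=vision.camera('wrist');np.savez('w4.npz',p=p,d=d,**c)
a=cv2.resize(p[120:420,280:640],None,fx=1.6,fy=1.6);cv2.imwrite('pics/w4.png',a[:,:,::-1])
E
```

```text
time: 7.02
tcp_pos: [481.1, 4.2, 43.0]
ee_rot: [0.109, 0.262, 0.886, 0.367]
contact_force: [0.4, 0.7, -0.6]
width: -0.3
finger_force: 0.0
time: 7.27
tcp_pos: [482.1, 5.8, 43.0]
ee_rot: [0.109, 0.262, 0.886, 0.366]
contact_force: [-0.0, 0.0, -0.3]
width: -0.1
finger_force: 0.0
time: 7.52
tcp_pos: [483.2, 7.4, 43.0]
ee_rot: [0.11, 0.262, 0.886, 0.367]
contact_force: [-0.0, 0.7, 0.5]
width: 0.2
finger_force: 0.0
[[99.2  1.5 43. ]] [[-0.6  0.4  0.5]]
```

View pics/w4.png

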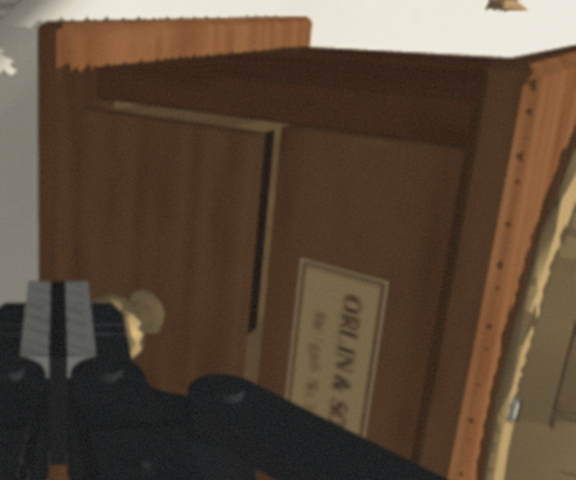

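The drawer still stands out a few mm: a pale strip shows at (270,150). I'll keep stepping.

```bash
python3 -m creep '[{"wx":0,"wy":0,"wz":0,"dx":0,"dy":0.7,"dz":0.7,"hand":1},{"wx":0,"wy":0,"wz":0,"dx":0,"dy":1.4,"dz":1.4,"hand":1},{"wx":0,"wy":0,"wz":0,"dx":0,"dy":1.4,"dz":1.4,"hand":1}]'|grep -E 'tcp|cont'
python3 -m creep '[{"wx":0,"wy":0,"wz":0,"dx":0,"dy":0.7,"dz":0.7,"hand":1},{"wx":0,"wy":0,"wz":0,"dx":0,"dy":0.7,"dz":0.7,"hand":1}]'|grep -E 'tcp|cont'
python3 -m creep '[{"wx":0,"wy":0,"wz":0,"dx":0,"dy":0.7,"dz":0.7,"hand":1},{"wx":0,"wy":0,"wz":0,"dx":0,"dy":0.7,"dz":0.7,"hand":1}]'|grep -E 'tcp|cont'
python3 - <<'E'
from h import *
s=ctrl.observe();print(mil(s['tcp_pos']),mil(s['contact_force']+[*A,0]))
c=vision.get_calibration('wrist');p,d=vision.camera('wrist');np.savez('w5.npz',p=p,d=d,**c)
# measure along drawer outer face vs box front using depth: grid points in mill frame
for uv in([[370,220],[390,260],[410,240]],[[500,240],[520,240],[555,250]]): print(mil(depthpts('wrist',np.array(uv),d,c)).tolist())
o=np.load('w4.npz');c4={k:o[k] for k in('K','k1','rvec','tvec')};c4['k1']=float(c4['k1'])
for uv in([[370,220],[390,260],[410,240]],[[500,240],[520,240],[555,250]]): print('prev',mil(depthpts('wrist',np.array(uv),o['d'],c4)).tolist())
E
```

```text
tcp_pos: [484.3, 9.1, 43.0]
contact_force: [-0.8, -0.6, -0.0]
tcp_pos: [484.8, 9.9, 43.0]
contact_force: [-0.9, -0.5, -0.0]
tcp_pos: [485.4, 10.8, 43.0]
contact_force: [-0.2, -0.3, -0.3]
[[95.2  1.5 43. ]] [[ 0.4  0.  -0.3]]
[[58.2, 36.5, 32.6], [59.6, 23.6, 43.6], [58.2, 32.3, 50.5]]
[[54.6, 37.5, 80.0], [54.9, 38.7, 85.9], [56.0, 38.0, 95.9]]
prev [[63.2, 36.8, 33.4], [63.7, 23.7, 43.7], [62.2, 32.3, 50.5]]
prev [[56.0, 36.8, 79.0], [53.9, 37.4, 84.3], [54.4, 36.5, 94.5]]
```

About 4 mm remains relative to the box front. I'll continue in 1 mm steps.

```bash
python3 -m creep '[{"wx":0,"wy":0,"wz":0,"dx":0,"dy":0.7,"dz":0.7,"hand":1},{"wx":0,"wy":0,"wz":0,"dx":0,"dy":1.4,"dz":1.4,"hand":1},{"wx":0,"wy":0,"wz":0,"dx":0,"dy":1.4,"dz":1.4,"hand":1}]'|grep -E 'tcp|cont'
python3 -m creep '[{"wx":0,"wy":0,"wz":0,"dx":0,"dy":0.7,"dz":0.7,"hand":1},{"wx":0,"wy":0,"wz":0,"dx":0,"dy":0.7,"dz":0.7,"hand":1}]'|grep -E 'tcp|cont'
python3 -m creep '[{"wx":0,"wy":0,"wz":0,"dx":0,"dy":0.7,"dz":0.7,"hand":1},{"wx":0,"wy":0,"wz":0,"dx":0,"dy":0.7,"dz":0.7,"hand":1}]'|grep -E 'tcp|cont'
cat > dr.py <<'E'
from h import *
s=ctrl.observe();print(mil(s['tcp_pos']),mil(s['contact_force']+[*A,0]))
c=vision.get_calibration('wrist');p,d=vision.camera('wrist');np.savez('w6.npz',p=p,d=d,**c)
g=lambda a,b,e,f:np.array([(u,v) for u in range(a,b,4) for v in range(e,f,4)])
D=mil(depthpts('wrist',g(370,420,215,265),d,c));B=mil(depthpts('wrist',g(490,550,220,260),d,c))
print('drawer',np.median(D,0),'box',np.median(B,0),np.median(D[:,0])-np.median(B[:,0]))
E
python3 dr.py
```

```text
tcp_pos: [486.4, 12.4, 43.0]
contact_force: [0.3, -0.0, -0.3]
tcp_pos: [487.0, 13.3, 43.0]
contact_force: [0.7, 0.3, 0.1]
tcp_pos: [487.5, 14.0, 43.0]
contact_force: [-0.7, -1.2, 0.3]
[[91.4  1.6 43. ]] [[ 1.4 -0.1  0.3]]
drawer [55.  31.6 44.1] box [54.9  40.1  86.65] 0.10000000000000142
```

```bash
for i in 1; do python3 -m creep '[{"wx":0,"wy":0,"wz":0,"dx":0,"dy":0.7,"dz":0.7,"hand":1},{"wx":0,"wy":0,"wz":0,"dx":0,"dy":0.7,"dz":0.7,"hand":1}]'|grep -E 'tcp|cont'; done
python3 -m creep '[{"wx":0,"wy":0,"wz":0,"dx":0,"dy":0.7,"dz":0.7,"hand":1},{"wx":0,"wy":0,"wz":0,"dx":0,"dy":0.7,"dz":0.7,"hand":1}]'|grep -E 'tcp|cont'
python3 dr.py
```

```text
tcp_pos: [488.0, 14.6, 43.0]
contact_force: [-2.4, -3.7, 1.6]
tcp_pos: [488.6, 15.4, 43.0]
contact_force: [-1.2, -3.8, 1.0]
[[89.6  1.3 43. ]] [[ 3.9 -1.   1. ]]
drawer [53.5 31.2 44.4] box [53.3  40.05 86.45] 0.20000000000000284
```

Force of 4 N: the drawer is against its stop. I'll back off, rise and straighten up over the hatch.

```bash
python3 -m creep '[{"wx":0,"wy":0,"wz":0,"dx":0,"dy":-15,"dz":-15,"hand":1},{"wx":0,"wy":0,"wz":0,"dx":0,"dy":-35,"dz":-35,"hand":1},{"wx":0,"wy":0,"wz":0,"dx":0,"dy":-45,"dz":-45,"hand":1},{"wx":0,"wy":0,"wz":0,"dx":0,"dy":-25,"dz":-65,"hand":1},{"wx":0,"wy":0,"wz":0,"dx":0,"dy":0,"dz":-90,"hand":1},{"wx":0,"wy":0,"wz":0,"dx":0,"dy":25,"dz":-115,"hand":1},{"wx":0,"wy":0,"wz":0,"dx":0,"dy":50,"dz":-140,"hand":1},{"wx":0,"wy":0,"wz":0,"dx":0,"dy":75,"dz":-165,"hand":1},{"wx":0,"wy":0,"wz":0,"dx":0,"dy":90,"dz":-180,"hand":1},{"wx":0,"wy":0,"wz":0,"dx":0,"dy":90,"dz":-180,"hand":1}]'
python3 - <<'E'
from h import *
s=ctrl.observe();print(mil(s['tcp_pos']))
H=arc(43,FA-20,240)[0];print(H,rel([H],goalR(0)))
E
```

```text
time: 10.05
tcp_pos: [454.5, -37.8, 237.8]
ee_rot: [0.113, 0.261, 0.886, 0.365]
contact_force: [0.3, -0.2, 0.8]
width: -0.2
finger_force: 0.0
[[152.7   0.8 237.8]]
[504.36855105  63.84198526 240.        ] ([[13.5, 81.2, 77.8]], [0.785, 0.007, 0.007])
```

```bash
python3 -m creep '[{"wx":0.1,"wy":0,"wz":0,"dx":1,"dy":8,"dz":8,"hand":1},{"wx":0.2,"wy":0,"wz":0,"dx":3,"dy":16,"dz":15,"hand":1},{"wx":0.32,"wy":0,"wz":0,"dx":5,"dy":25,"dz":23,"hand":1},{"wx":0.44,"wy":0,"wz":0,"dx":7,"dy":35,"dz":32,"hand":1},{"wx":0.56,"wy":0,"wz":0,"dx":9,"dy":46,"dz":43,"hand":1},{"wx":0.68,"wy":0,"wz":0,"dx":11,"dy":58,"dz":54,"hand":1},{"wx":0.785,"wy":0.007,"wz":0.007,"dx":13.5,"dy":70,"dz":66,"hand":1},{"wx":0.785,"wy":0.007,"wz":0.007,"dx":13.5,"dy":81,"dz":78,"hand":1},{"wx":0.785,"wy":0.007,"wz":0.007,"dx":13.5,"dy":81,"dz":78,"hand":1},{"wx":0.785,"wy":0.007,"wz":0.007,"dx":13.5,"dy":81,"dz":78,"hand":1}]'
python3 - <<'E'
from h import *
H=arc(43,FA-20,194)[0];print(H,rel([H],goalR(0)))
c=vision.get_calibration('wrist');p,d=vision.camera('wrist')
print(proj('wrist',np.r_[H[:2],133],c),proj('wrist',np.r_[A,175],c))
cv2.imwrite('pics/w7.png',p[:,:,::-1])
E
```

```text
time: 10.88
tcp_pos: [503.2, 64.9, 234.7]
ee_rot: [-0.005, 0.285, 0.959, 0.001]
contact_force: [-0.8, 0.2, -0.3]
width: -0.0
finger_force: 0.0
[504.36855105  63.84198526 194.        ] ([[-2.0, -0.2, 40.7]], [-0.001, -0.01, 0.002])
[[314.87347962 258.69167775]] [[400.95240271 315.9679616 ]]
```

View pics/w7.png

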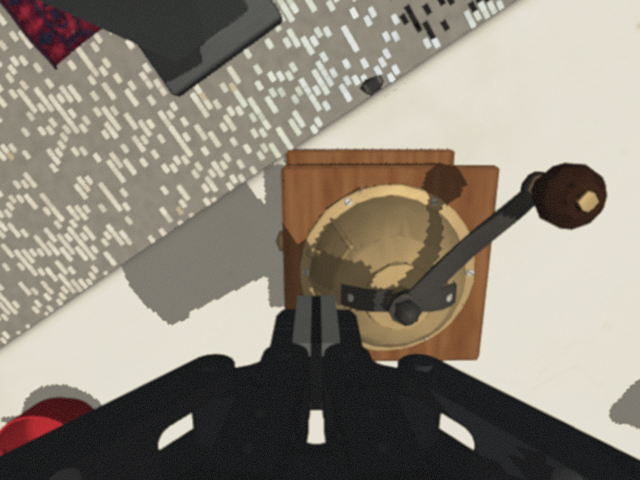

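The wrist view shows the fingertips over the dome's front, with the hub at (405,306), the crank knob far away at (570,195) and the drawer shut. The hub sits about 10 px from where I predicted, so I'll aim 2 mm further towards mill +y and go down.

```bash
python3 -m creep '[{"wx":0,"wy":-0.01,"wz":0,"dx":0,"dy":0,"dz":12,"hand":1},{"wx":0,"wy":-0.01,"wz":0,"dx":0,"dy":0,"dz":24,"hand":1},{"wx":0,"wy":-0.01,"wz":0,"dx":0,"dy":0,"dz":34,"hand":1},{"wx":0,"wy":-0.01,"wz":0,"dx":0,"dy":0,"dz":40,"hand":1},{"wx":0,"wy":-0.01,"wz":0,"dx":0,"dy":0,"dz":40,"hand":1},{"wx":0,"wy":-0.01,"wz":0,"dx":0,"dy":0,"dz":40,"hand":1}]'
python3 - <<'E'
from h import *
c=vision.get_calibration('wrist');p,d=vision.camera('wrist')
m=(p.max(2)<60).astype(np.uint8);print(mil(ctrl.observe()['tcp_pos']), 'hatch should be',[43*np.cos(.349),43*np.sin(.349)])
t,_=vision.camera('top');s,_=vision.camera('scene')
a=np.hstack([cv2.resize(t[210:290,255:335],(390,390)),cv2.resize(s[212:302,260:350],(390,390))]);cv2.imwrite('pics/f.png',a[:,:,::-1])
E
```

```text
time: 11.43
tcp_pos: [503.3, 63.9, 196.1]
ee_rot: [0.001, 0.286, 0.958, -0.0]
contact_force: [0.4, 0.2, -0.1]
width: -0.0
finger_force: 0.0
[[ 40.7  15.6 196.4]] hatch should be [np.float64(40.4077510591888), np.float64(14.704205328361896)]
```

View pics/f.png

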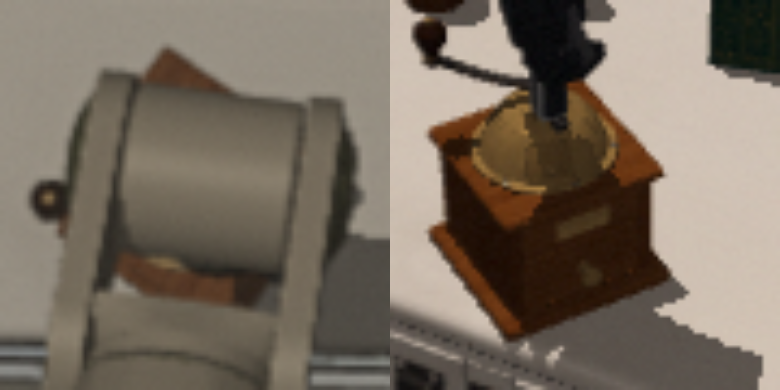

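```bash
for i in 1 2 3; do python3 -m creep '[{"wx":0,"wy":0,"wz":0,"dx":0,"dy":0,"dz":0,"hand":1},{"wx":0,"wy":0,"wz":0,"dx":0,"dy":0,"dz":0,"hand":1},{"wx":0,"wy":0,"wz":0,"dx":0,"dy":0,"dz":0,"hand":1},{"wx":0,"wy":0,"wz":0,"dx":0,"dy":0,"dz":0,"hand":1},{"wx":0,"wy":0,"wz":0,"dx":0,"dy":0,"dz":0,"hand":1},{"wx":0,"wy":0,"wz":0,"dx":0,"dy":0,"dz":0,"hand":1},{"wx":0,"wy":0,"wz":0,"dx":0,"dy":0,"dz":0,"hand":1},{"wx":0,"wy":0,"wz":0,"dx":0,"dy":0,"dz":0,"hand":1},{"wx":0,"wy":0,"wz":0,"dx":0,"dy":0,"dz":0,"hand":1},{"wx":0,"wy":0,"wz":0,"dx":0,"dy":0,"dz":0,"hand":1},{"wx":0,"wy":0,"wz":0,"dx":0,"dy":0,"dz":0,"hand":1},{"wx":0,"wy":0,"wz":0,"dx":0,"dy":0,"dz":0,"hand":1}]'; done
```

```text
time: 12.58
tcp_pos: [503.3, 64.3, 196.0]
ee_rot: [0.001, 0.286, 0.958, -0.0]
contact_force: [-0.8, -0.1, -0.8]
width: -0.3
finger_force: 0.0
time: 13.58
tcp_pos: [503.3, 64.3, 196.0]
ee_rot: [0.001, 0.286, 0.958, -0.0]
contact_force: [-0.8, -0.4, 0.6]
width: 0.0
finger_force: 0.0
time: 14.58
tcp_pos: [503.3, 64.3, 196.0]
ee_rot: [0.001, 0.286, 0.958, -0.0]
contact_force: [0.2, -0.7, -1.0]
width: -0.1
finger_force: 0.0
```

The scene half of the picture shows the drawer shut, the crank off to the left and the fingertips over the hatch panel without contact. The pose has held for over 3 s.

```bash
python3 -c "
from station import job_done
print(job_done())"
```

```text
the job is handed in; nothing more can be done
None
```

I pushed the drawer home, swung the crank about 115° off the hatch, held the fingertips still above the hatch for over 3 s without touching the mill, and handed the job in; no verdict came back.

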